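# Move the spring-pinned guard door onto the rebuilt chain case

## Robot

A 7-joint arm with a two-finger parallel gripper is mounted at the origin on the work surface. World frame = base frame: x ahead of the robot, y to its left, z up, the work surface at z = 0. Lengths are in m, angles in rad, forces in N, time in s.
With the tool pointing down it reaches from about 0.425 to 1.025 m from the base axis. Payload 3.6 kg.
Tool frame: the origin (TCP) lies between the finger pads; the fingertips stand 8 mm ahead of it and the grasp point (between the pads) lies 11 mm behind it; x points along the fingers, y is the direction in which the jaws open and shut, and the axes are right-handed (so a half turn about x gives the same grasp; the last joint's range is limited). The gripper opens to 85 mm and grips with 20 to 120 N. Pads are 22 mm wide; open, the fingers measure 114 mm over their backs; the gripper's body (76 mm by 85 mm) begins 54 mm behind the grasp point. The pads swing forward as they close: fully open they stand 13 mm farther back than shut.
Start: joints at [-1.317, 0.591, 0.048, 1.609, -0.033, 0.943, -0.034], TCP at [0.246, 0.682, 0.239] pointing down, gripper open.
Joint ranges: [-2.69, 2.69], [-0.47, 2.24], [-1.27, 1.36], [0.19, 2.51], [-1.53, 4.68], [0.08, 2.07], [-3.09, 3.09]. Speed limits (rad/s): [2.57, 2.57, 3.14, 3.14, 3.14, 3.14, 3.14].

## Interface

Orientations are given as a rotation vector (axis times angle).
In Python, from cell import state, get_image, camera_params, sign_off gives the robot as it stands.
- The arm moves only by the shell command python3 -m crank 'ROWS'. ROWS is JSON, one flat list of numbers, 7 for each row, row after row: the opening, from -1 (shut) to 1 (fully open), then the shift along the tool's x, y, z scaled (see below), then the turn, a rotation vector about the tool's x, y, z scaled (see below). In form: [hand, tx, ty, tz, wx, wy, wz, hand, tx, ty, tz, wx, wy, wz, ...]. A call has 1 to 8 rows; each row is the pose to reach, as a shift and turn from the pose commanded when the call began, along the tool's axes at that moment; what a row does not reach only later rows make up. The controller multiplies each number of a shift by 0.15 m and each number of a turn by pi/4 rad. A row lasts 1/8 s, in which the tool goes at most 62.5 mm and 10.7 degrees, less where a joint would pass 70% of its speed; a pose out of reach is approached as far as the arm can. A call with a number of a shift or a turn outside -1 to 1 is refused whole. A call with a gripper value outside its range is refused whole. The fingers move at their own pace and stop on an object; the grip force is fixed at half the most. Time passes only in rows, so rows that repeat a pose let the fingers close. It gives the time, the measured TCP pose, the force and the opening at its end, in the units of the state.
- state(): the state, without advancing time (a new reading comes with each control period).
- get_image(name): name is "side" or "top" or "wrist"; returns (picture, depth): 384x512x3 uint8, red, green, blue; 384x512 float32, m along the optical axis (not along the pixel's ray), 0 where there is no reading.
- camera_params(name): a dict with "K" (3x3 intrinsics, pixels), "extrinsics" (4x4, takes a point from camera to world coordinates). Camera axes: x right, y down, z forward; pixel columns grow to the right and rows downward; lengths in m; the calibration is good to about 2 mm. A picture is of the moment at which its call begins: read the wrist's pose just before it. camera_params takes no time and is no camera call; for the wrist camera it gives the pose at the moment of the call.
- sign_off(): hands the job in, once; it reports no verdict.
The state is a dict: "t": time; "qpos": joint angles; "dq": joint speeds; "joint_efforts": joint torques, N m; "tcp_pos": TCP position; "orientation": TCP orientation; "wrist_force": force on the tool from outside, world axes, zero at the start; "torque": the same for the moment, N m; "finger_gap": finger opening in m.
Only numpy, scipy, OpenCV 4.12 (cv2) and the standard library are available. Lean on these libraries where they do the work, as an engineer would, in place of code of your own. Each camera call takes 0.05 s, during which the arm holds its last target.

## Task

The rebuilt chain case, the one with sprockets on its shaft, is still missing its guard door. Pinch together the two upright tabs on top of the guard door that hangs in the stripped chain case, which pulls its sprung hinge pins in, and lift the door straight up and clear. Then lower it into the saddles of the rebuilt case and let go, so that both pins spring out into their holes and the door hangs there locked and upright.

Things in the scene. Friction and masses are not known exactly. Their poses are not given: they have to be found in the camera images.
- guard_grip (a point): Midway between the guard door's two upright steel tabs (24 mm wide in x, 42 tall, this point at mid-height), which are 62 mm apart over their outer faces in y. Grip them from above, closing along y. The hinge barrel (18 mm round, 146 long, along y; z up) lies 33 mm below; from it hangs a grey 4 mm panel, 100 wide, lower edge 106 mm below this point. 0.4 kg; either way round fits.
- rebuilt_saddle (a point): Where the middle of the barrel belongs in the 200 mm wide rebuilt case, 110 mm above the table; y along the hinge, z up. Two V saddles 60 to 82 mm out along y catch the barrel up to 15 mm off in x; outside them side plates, 164 mm apart inside, tops 25 mm above this point, with 20 mm pin holes (z -7 to +13). The stripped case is alike; a third, narrower case does not fit.
- pin_left (a joint): Left tab (+y side), one piece with the 8 mm pin at that end of the barrel. 0: out; 0.017 m: drawn in to its stop. Spring 2.5 N out, 6 N in. Both tabs pinched to their stops are 28 mm over the outer faces, solid enough to carry the door by, and the pins are 148 mm over their tips, so they pass between the side plates; released 182 mm, in the holes.
- pin_right (a joint): The same for the right tab and pin (-y side of guard_grip). 0: sprung fully out; 0.017 m: drawn in to its stop.
There are look-alikes about, which are no part of the job. There is more than one size of the part that bears guard_grip; the job needs the smallest.

How it is judged:
By the outcome, as a careful person would: the job done as asked, in the order asked, and still so for the second after the job is handed in, with the robot touching nothing.
It also fails if it takes over 38 s, if anything falls off the work surface, if the arm or the gripper's body presses on something with over 40 N, if the wrist force passes 120 N, or if a joint passes its speed limit or range.

## Working session

There is one attempt and no reset: what is moved stays moved. The work goes in short steps, Python scripts to look and compute and a shell command to move; the robot and the scene stay as the last step left them, time stands still between calls to the robot, and variables do not carry over. Pictures are saved under pics/ and viewed, and the job is handed in when it is done.

```bash
ls; mkdir -p pics; cat > h.py <<'E'
import numpy as np, cv2
from cell import state,get_image,camera_params,sign_off
def grab(n,tag):
    p=camera_params(n); im,d=get_image(n)
    cv2.imwrite(f'pics/{tag}.png',im[:,:,::-1]); np.savez(f'pics/{tag}.npz',im=im,d=d,K=p['K'],E=p['extrinsics'])
    return im,d,p
def load(tag):
    z=np.load(f'pics/{tag}.npz'); return z['im'],z['d'],z['K'],z['E']
def cloud(d,K,E):
    v,u=np.mgrid[:d.shape[0],:d.shape[1]]
    P=np.stack([(u-K[0,2])/K[0,0]*d,(v-K[1,2])/K[1,1]*d,d],-1)
    return P@E[:3,:3].T+E[:3,3]
E
python3 - <<'E'
from h import *
print(state())
for n in('top','side','wrist'):
    im,d,p=grab(n,n+'0'); print(n,np.round(p['K'],1).tolist(),np.round(p['extrinsics'],3).tolist())
E
```

```text
pics
{'t': 0.0, 'qpos': array([-1.3175438 ,  0.59213807,  0.0483091 ,  1.60986336, -0.03328043,
        0.94272614, -0.03369991]), 'dq': array([-1.75581933e-03,  4.73494669e-04,  2.21120515e-05, -1.32697046e-03,
       -6.42335122e-04, -6.69274577e-04,  2.95731355e-04]), 'joint_efforts': array([-1.73848584e-04, -5.48708582e+01,  1.54676624e+00, -1.98125750e+01,
        9.46468266e-03,  8.68319854e-03, -1.68220203e-05]), 'tcp_pos': array([0.24610697, 0.68105773, 0.23811217]), 'orientation': array([ 0.27020879,  1.55387559, -0.27386315]), 'wrist_force': array([-0.31537765, -0.42295777, -0.88077543]), 'torque': array([-0.03151844,  0.03909986,  0.005143  ]), 'finger_gap': 0.08551012565233088}
top [[385.5, 0.0, 260.0], [0.0, 385.5, 189.7], [0.0, 0.0, 1.0]] [[-0.019, -0.993, 0.112, 0.294], [-1.0, 0.02, 0.002, 0.017], [-0.004, -0.112, -0.994, 0.969], [0.0, 0.0, 0.0, 1.0]]
side [[351.2, 0.0, 261.4], [0.0, 351.2, 198.4], [0.0, 0.0, 1.0]] [[0.743, -0.504, 0.442, 0.01], [-0.67, -0.561, 0.487, -0.417], [0.003, -0.657, -0.754, 0.803], [0.0, 0.0, 0.0, 1.0]]
wrist [[284.0, 0.0, 256.3], [0.0, 284.0, 194.4], [0.0, 0.0, 1.0]] [[0.339, 0.908, 0.245, 0.184], [0.941, -0.327, -0.09, 0.703], [-0.001, 0.26, -0.965, 0.373], [0.0, 0.0, 0.0, 1.0]]
```

View pics/top0.png

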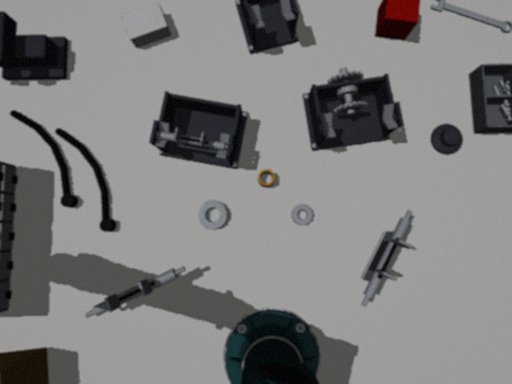

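View pics/side0.png

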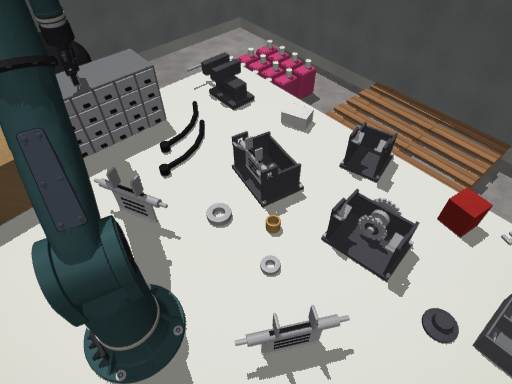

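View pics/wrist0.png

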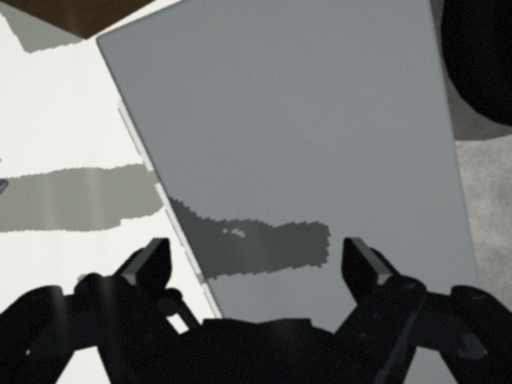

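Top view: the door hanging in a case is at (200,138). Two look-alike doors stand loose on the table at (135,292) and (388,257). The cases are the stripped one (200,130), the rebuilt one with sprockets (352,112) and the narrow one (268,20). By the description I choose the hanging door at (200,138), and next I check it in close crops.

```bash
python3 - <<'E'
from h import *
im,d,K,E=load('top0'); im2,d2,K2,E2=load('side0')
def b(x): return np.clip((x/255.)**.6*255,0,255).astype('uint8')
a=cv2.resize(b(im[85:175,140:410]),None,fx=2.9,fy=2.9,interpolation=3)
s=cv2.resize(b(im2[115:285,215:425]),None,fx=2.9,fy=2.9,interpolation=3)[:,:780]
cv2.imwrite('pics/c_top.png',a[:,:,::-1]);cv2.imwrite('pics/c_side.png',s[:,:,::-1])
P=cloud(d,K,E)
# height map summary
z=P[...,2]
cv2.imwrite('pics/z.png',cv2.resize(np.clip(z[85:175,140:410]*1200,0,255).astype('uint8'),None,fx=2.9,fy=2.9,interpolation=0))
E
```

```text
(no output)
```

View pics/c_top.png

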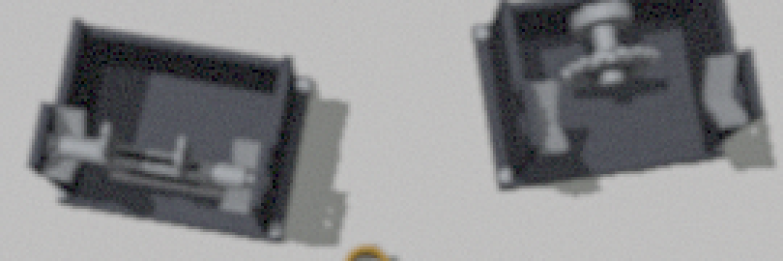

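View pics/c_side.png

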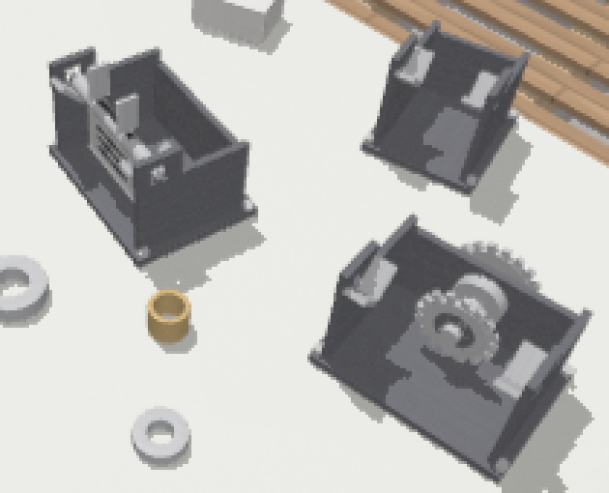

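View pics/z.png

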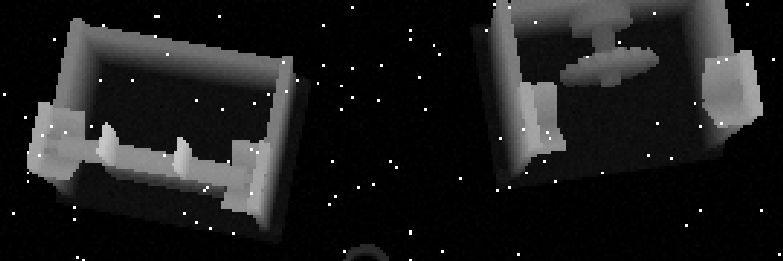

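The crops show the chosen door hanging in the left case, with two tabs at about (172,128) and (203,132) in the top view. The right-hand case has sprockets, empty saddles and an open front. Now I measure both.

```bash
python3 - <<'E'
from h import *
for tag in('top0','side0'):
    im,d,K,E=load(tag); P=cloud(d,K,E); v=(d>0)
    tb=v&(np.abs(P[...,2])<.01)
    if tag=='top0': print('table z',np.median(P[100:200,255:300][...,2]))
    z=P[...,2]
    for name,(x0,x1,y0,y1) in {'str':(.3,.6,.0,.32),'reb':(.3,.62,-.42,-.06)}.items():
        m=(v&(z>.128)&(z<.18)&(P[...,0]>x0)&(P[...,0]<x1)&(P[...,1]>y0)&(P[...,1]<y1)).astype('uint8')
        n,l,st,c=cv2.connectedComponentsWithStats(m)
        for i in range(1,n):
            if st[i,4]<5: continue
            q=P[l==i]; print(tag,name,np.round(c[i]),st[i,4],'mean',np.round(q.mean(0),4),'min',np.round(q.min(0),3),'max',np.round(q.max(0),3))
E
```

```text
table z 0.000609157788488246
top0 str [153. 131.] 106 mean [0.5241 0.2533 0.1348] min [0.498 0.245 0.128] max [0.55  0.262 0.139]
top0 str [177. 134.] 74 mean [0.5114 0.1968 0.1507] min [0.501 0.193 0.128] max [0.524 0.202 0.167]
top0 str [202. 139.] 60 mean [0.5001 0.1412 0.1521] min [0.489 0.138 0.13 ] max [0.512 0.146 0.165]
top0 str [229. 145.] 98 mean [0.4897 0.0853 0.1347] min [0.464 0.077 0.128] max [0.516 0.094 0.139]
top0 reb [398. 113.] 114 mean [ 0.554  -0.293   0.1346] min [ 0.529 -0.302  0.128] max [ 0.58  -0.287  0.139]
top0 reb [322. 124.] 100 mean [ 0.5317 -0.1229  0.1349] min [ 0.507 -0.131  0.128] max [ 0.558 -0.117  0.139]
side0 str [240. 135.] 48 mean [0.525  0.2496 0.1317] min [0.501 0.242 0.128] max [0.549 0.259 0.135]
side0 str [249. 142.] 77 mean [0.5125 0.1933 0.1461] min [0.501 0.19  0.128] max [0.525 0.198 0.164]
side0 str [259. 153.] 78 mean [0.5013 0.1375 0.1454] min [0.49  0.133 0.128] max [0.514 0.143 0.162]
side0 str [269. 169.] 59 mean [0.4901 0.0813 0.1322] min [0.465 0.074 0.129] max [0.517 0.09  0.136]
side0 reb [338. 204.] 65 mean [ 0.5325 -0.1274  0.1326] min [ 0.507 -0.134  0.128] max [ 0.559 -0.12   0.136]
side0 reb [402. 242.] 72 mean [ 0.5544 -0.2973  0.1332] min [ 0.528 -0.304  0.13 ] max [ 0.583 -0.291  0.135]
```

```bash
cat >> h.py <<'E'
from scipy.spatial.transform import Rotation as R
def go(p,yaw,half=None):
    s=state(); R0=R.from_rotvec(s['orientation']); M=R0.as_matrix()
    y=np.array([-np.sin(yaw),np.cos(yaw),0]); x=np.array([0,0,-1.])
    best=None
    for sg in(1,-1):
        T=R.from_matrix(np.stack([x,sg*y,np.cross(x,sg*y)],1)); r=(R0.inv()*T).as_rotvec()
        if best is None or np.linalg.norm(r)<np.linalg.norm(best): best=r
    print('t',round(s['t'],2),'q',np.round(s['qpos'],2),'tcp',np.round(s['tcp_pos'],4),'gap',round(s['finger_gap'],4),'F',np.round(s['wrist_force'],1))
    print('axes cols\n',np.round(M,3))
    print('shift',np.round(M.T@(np.array(p)-s['tcp_pos'])/.15,3),'turn',np.round(best/(np.pi/4),3), 'dist',np.round(np.array(p)-s['tcp_pos'],4))
E
python3 -c "
from h import *
go([.506,.167,.27],-.202)"
```

```text
t 0.15 q [-1.32  0.59  0.05  1.61 -0.03  0.94 -0.03] tcp [0.2462 0.6812 0.2384] gap 0.0852 F [0.7 0.6 0.3]
axes cols
 [[-0.001  0.34   0.941]
 [-0.002  0.941 -0.34 ]
 [-1.    -0.002  0.   ]]
shift [-0.206 -2.636  2.794] turn [-0.184 -0.     0.002] dist [ 0.2598 -0.5142  0.0316]
```

```bash
python3 -m crank '[1,-0.21,-0.3,0.3,-0.06,0,0, 1,-0.21,-0.6,0.62,-0.12,0,0, 1,-0.21,-0.95,1,-0.18,0,0, 1,-0.21,-0.95,1,-0.18,0,0]'; python3 -c "
from h import *
go([.506,.167,.27],-.202)"
```

```text
t: 0.65
tcp_pos: [0.3417, 0.4921, 0.2707]
orientation: [0.164, 1.563, -0.168]
wrist_force: [-0.1, -0.6, -0.1]
finger_gap: 0.0855
t 0.65 q [-1.06  0.4   0.03  1.87 -0.01  0.88  0.33] tcp [0.3417 0.4921 0.2707] gap 0.0855 F [-0.1 -0.6 -0.1]
axes cols
 [[ 0.001  0.209  0.978]
 [-0.003  0.978 -0.209]
 [-1.    -0.002  0.001]]
shift [ 0.011 -1.89   1.525] turn [-0.011  0.002  0.003] dist [ 0.1643 -0.3251 -0.0007]
```

```bash
python3 -m crank '[1,0,-0.35,0.28,0,0,0, 1,0,-0.7,0.56,0,0,0, 1,0,-1,0.8,0,0,0, 1,0,-1,0.8,0,0,0]'; python3 -m crank '[1,0,-0.35,0.28,0,0,0, 1,0,-0.7,0.56,0,0,0, 1,0,-0.89,0.72,0,0,0, 1,0,-0.89,0.72,-0.01,0,0, 1,0,-0.89,0.72,-0.01,0,0]';python3 - <<'E'
from h import *
go([.506,.167,.27],-.202)
im,d,p=grab('wrist','w1'); go([.506,.167,.135],-.202)
P=cloud(d,p['K'],p['extrinsics']);z=P[...,2]
m=((d>0)&(z>.128)&(z<.18)).astype('uint8')
n,l,st,c=cv2.connectedComponentsWithStats(m)
for i in range(1,n):
    if st[i,4]<15: continue
    q=P[l==i]; print(np.round(c[i]),st[i,4],'mean',np.round(q.mean(0),4),'min',np.round(q.min(0),3),'max',np.round(q.max(0),3))
E
```

```text
t: 1.15
tcp_pos: [0.4284, 0.3203, 0.2707]
orientation: [0.167, 1.563, -0.17]
wrist_force: [0.1, 0.6, -0.4]
finger_gap: 0.0854
t: 1.78
tcp_pos: [0.5041, 0.1747, 0.2706]
orientation: [0.154, 1.566, -0.153]
wrist_force: [-0.6, 0.4, -0.3]
finger_gap: 0.0857
t 1.77 q [-0.51  0.31  0.12  2.01 -0.05  0.82  1.01] tcp [0.5041 0.1747 0.2706] gap 0.0857 F [-0.6  0.4 -0.3]
axes cols
 [[-0.001  0.194  0.981]
 [ 0.001  0.981 -0.194]
 [-1.     0.001 -0.001]]
shift [ 0.004 -0.048  0.023] turn [ 0.008 -0.001 -0.001] dist [ 0.0019 -0.0077 -0.0006]
t 1.82 q [-0.51  0.31  0.12  2.01 -0.05  0.82  1.01] tcp [0.5038 0.1752 0.2706] gap 0.0853 F [-0.4  0.   0.3]
axes cols
 [[-0.001  0.193  0.981]
 [ 0.001  0.981 -0.193]
 [-1.     0.001 -0.001]]
shift [ 0.904 -0.052  0.026] turn [ 0.01  -0.001 -0.001] dist [ 0.0022 -0.0082 -0.1356]
[166. 190.] 544 mean [0.4893 0.0868 0.1347] min [0.464 0.077 0.128] max [0.516 0.095 0.138]
[339. 191.] 541 mean [0.523  0.2537 0.1348] min [0.498 0.245 0.128] max [0.55  0.263 0.137]
[222. 195.] 263 mean [0.4998 0.1438 0.1548] min [0.49  0.139 0.129] max [0.513 0.147 0.165]
[283. 195.] 249 mean [0.5105 0.198  0.1553] min [0.501 0.194 0.129] max [0.524 0.202 0.165]
[  3. 280.] 82 mean [ 0.5528 -0.1166  0.1313] min [ 0.543 -0.119  0.128] max [ 0.558 -0.114  0.137]
```

View pics/w1.png

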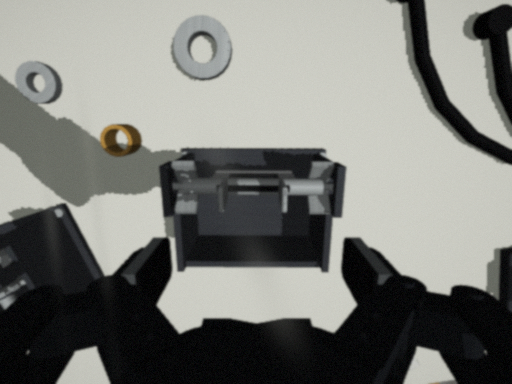

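The wrist view shows the tabs at (222,195) and (283,195), between the side plates at (166,190) and (339,191). The three cameras agree within 4 mm, so I descend to just above the tabs and check the pose.

```bash
python3 -m crank '[1,0.2,-0.037,0.026,0.01,0,0, 1,0.4,-0.037,0.026,0.01,0,0, 1,0.55,-0.037,0.026,0.01,0,0, 1,0.55,-0.037,0.026,0.01,0,0, 1,0.55,-0.037,0.026,0.01,0,0]'; python3 - <<'E'
from h import *
go([.5065,.169,.133],-.202)
E
```

```text
t: 2.45
tcp_pos: [0.5074, 0.1681, 0.1889]
orientation: [0.16, 1.564, -0.159]
wrist_force: [0.8, -0.5, -0.1]
finger_gap: 0.0854
t 2.45 q [-0.48  0.43  0.11  2.09 -0.07  0.63  1.04] tcp [0.5074 0.1681 0.1889] gap 0.0854 F [ 0.8 -0.5 -0.1]
axes cols
 [[ 0.001  0.202  0.979]
 [ 0.001  0.979 -0.202]
 [-1.     0.001  0.001]]
shift [ 0.373  0.004 -0.007] turn [-0.002  0.001 -0.001] dist [-0.0009  0.0009 -0.0559]
```

```bash
python3 -m crank '[1,0.12,0,-0.005,0,0,0, 1,0.24,0.004,-0.005,0,0,0, 1,0.36,0.004,-0.005,0,0,0, 1,0.37,0.004,-0.005,0,0,0, 1,0.37,0.004,-0.005,0,0,0]'; python3 -m crank '[0.2,0,0,0,0,0,0, -0.2,0,0,0,0,0,0, -1,0,0,0,0,0,0, -1,0,0,0,0,0,0, -1,0,0,0,0,0,0, -1,0,0,0,0,0,0]'; python3 - <<'E'
from h import *
go([.5065,.169,.27],-.202)
grab('wrist','w2');grab('side','s2')
E
```

```text
t: 3.08
tcp_pos: [0.5073, 0.1679, 0.1338]
orientation: [0.162, 1.563, -0.16]
wrist_force: [0.1, -0.0, 0.5]
finger_gap: 0.0855
t: 3.82
tcp_pos: [0.5082, 0.1691, 0.1347]
orientation: [0.162, 1.561, -0.158]
wrist_force: [0.0, 2.4, 10.6]
finger_gap: 0.0259
t 3.83 q [-0.47  0.51  0.09  2.12 -0.09  0.51  1.05] tcp [0.5082 0.1691 0.1347] gap 0.0259 F [ 0.   2.4 10.6]
axes cols
 [[ 0.004  0.202  0.979]
 [ 0.003  0.979 -0.202]
 [-1.     0.003  0.003]]
shift [-0.902 -0.    -0.008] turn [-0.002  0.004 -0.004] dist [-1.700e-03 -1.000e-04  1.353e-01]
```

View pics/w2.png

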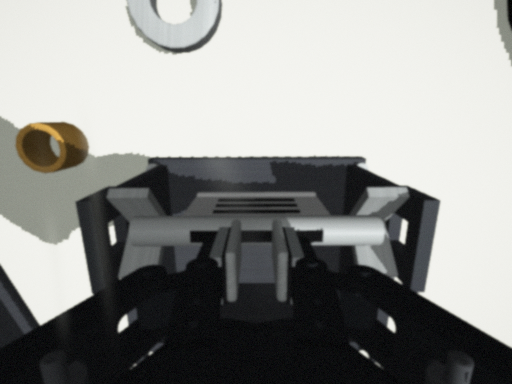

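The gap is 26 mm, so both tabs are at their stops. The wrist view shows the side-plate holes empty, at (113,230) and (402,230). Lifting.

```bash
python3 -m crank '[-1,-0.03,0,0,0,0,0, -1,-0.1,0,0,0,0,0, -1,-0.2,0,0,0,0,0, -1,-0.3,0,0,0,0,0, -1,-0.3,0,0,0,0,0]'; python3 - <<'E'
from h import *
go([.5065,.169,.27],-.202)
grab('wrist','w3');grab('side','s3')
E
```

```text
t: 4.55
tcp_pos: [0.5077, 0.1677, 0.1795]
orientation: [0.163, 1.562, -0.16]
wrist_force: [1.0, -0.5, -5.2]
finger_gap: 0.0258
t 4.55 q [-0.48  0.44  0.1   2.09 -0.08  0.61  1.04] tcp [0.5077 0.1677 0.1795] gap 0.0258 F [ 1.  -0.5 -5.2]
axes cols
 [[ 0.003  0.204  0.979]
 [ 0.001  0.979 -0.204]
 [-1.     0.002  0.003]]
shift [-0.603  0.008 -0.008] turn [-0.005  0.004 -0.003] dist [-0.0012  0.0013  0.0905]
```

View pics/w3.png

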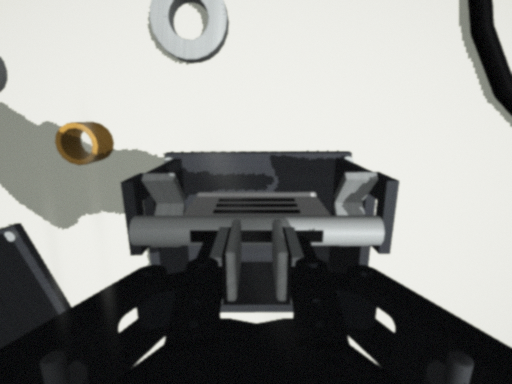

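View pics/s3.png

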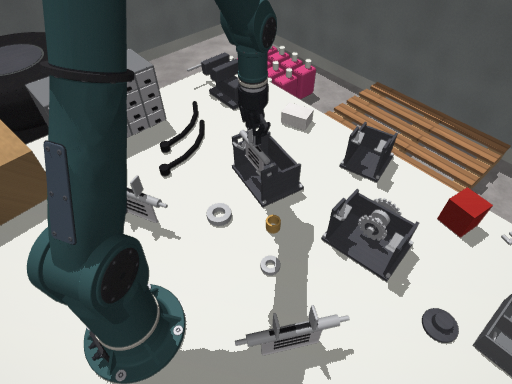

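The wrist view shows the barrel, spanning (132,232) to (384,232), above the plates and held straight. The wrist force matches 0.4 kg. I continue up and carry it across.

```bash
python3 -m crank '[-1,-0.2,0,0,0,0,0, -1,-0.45,0,0,0,0,0, -1,-0.68,0,0,0,0,0, -1,-0.68,0,0,0,0,0]'; python3 - <<'E'
from h import *
go([.543,-.209,.28],.130)
E
```

```text
t: 5.15
tcp_pos: [0.5082, 0.1679, 0.2817]
orientation: [0.163, 1.56, -0.159]
wrist_force: [0.2, -0.2, -4.6]
finger_gap: 0.0256
t 5.15 q [-0.51  0.3   0.13  2.   -0.05  0.84  1.02] tcp [0.5082 0.1679 0.2817] gap 0.0256 F [ 0.2 -0.2 -4.6]
axes cols
 [[ 0.005  0.204  0.979]
 [ 0.002  0.979 -0.204]
 [-1.     0.003  0.005]]
shift [ 0.007 -2.412  0.74 ] turn [-0.427  0.007 -0.003] dist [ 0.0348 -0.3769 -0.0017]
```

```bash
python3 -m crank '[-1,0,-0.12,0.04,-0.02,0,0, -1,0,-0.3,0.1,-0.06,0,0, -1,0,-0.5,0.16,-0.12,0.003,0, -1,0,-0.7,0.22,-0.18,0.005,0, -1,0,-0.9,0.28,-0.22,0.007,0, -1,0,-1,0.31,-0.25,0.007,0]'; python3 - <<'E'
from h import *
go([.543,-.209,.28],.130)
E
```

```text
t: 5.9
tcp_pos: [0.5198, 0.0084, 0.2773]
orientation: [0.008, 1.581, -0.009]
wrist_force: [0.4, 0.9, -4.1]
finger_gap: 0.0253
t 5.9 q [-0.22  0.29  0.14  2.03 -0.05  0.84  1.52] tcp [0.5198 0.0084 0.2773] gap 0.0253 F [ 0.4  0.9 -4.1]
axes cols
 [[-0.01   0.011  1.   ]
 [-0.001  1.    -0.011]
 [-1.    -0.001 -0.01 ]]
shift [-0.018 -1.448  0.17 ] turn [-0.18  -0.013  0.   ] dist [ 0.0232 -0.2174  0.0027]
```

```bash
python3 -m crank '[-1,0,-0.2,0.03,-0.04,0,0, -1,-0.01,-0.45,0.06,-0.08,0,0, -1,-0.01,-0.7,0.08,-0.12,0,0, -1,-0.01,-0.9,0.1,-0.16,0,0, -1,-0.01,-1,0.12,-0.18,-0.005,0]'; python3 -m crank '[-1,0,-0.15,0.02,0,0,0, -1,0,-0.3,0.04,0,0,0, -1,0,-0.36,0.05,0,0,0, -1,0,-0.36,0.05,0,0,0, -1,0,-0.36,0.05,0,0,0]'; python3 - <<'E'
from h import *
im,d,p=grab('wrist','w4')
go([.543,-.209,.28],.130)
P=cloud(d,p['K'],p['extrinsics']);z=P[...,2]
m=((d>0)&(z>.128)&(z<.145)&(P[...,0]>.48)).astype('uint8')
n,l,st,c=cv2.connectedComponentsWithStats(m)
for i in range(1,n):
    if st[i,4]<15: continue
    q=P[l==i]; print(np.round(c[i]),st[i,4],'mean',np.round(q.mean(0),4),'min',np.round(q.min(0),3),'max',np.round(q.max(0),3))
E
```

```text
t: 6.52
tcp_pos: [0.5363, -0.1414, 0.2785]
orientation: [-0.101, 1.575, 0.103]
wrist_force: [-1.0, 0.5, -4.2]
finger_gap: 0.0255
t: 7.15
tcp_pos: [0.5522, -0.1902, 0.2803]
orientation: [-0.103, 1.571, 0.107]
wrist_force: [0.0, -0.1, -4.6]
finger_gap: 0.0255
t 7.2 q [ 0.13  0.37  0.17  1.9  -0.08  0.88  2.04] tcp [ 0.5524 -0.1901  0.2806] gap 0.0253 F [-0.2  0.  -4.4]
axes cols
 [[-0.003 -0.134  0.991]
 [ 0.002  0.991  0.134]
 [-1.     0.002 -0.002]]
shift [ 0.004 -0.116 -0.079] turn [ 0.005 -0.003 -0.003] dist [-0.0094 -0.0189 -0.0006]
[154. 175.] 533 mean [ 0.5545 -0.2929  0.1347] min [ 0.529 -0.301  0.128] max [ 0.581 -0.286  0.137]
[324. 175.] 495 mean [ 0.5317 -0.124   0.135 ] min [ 0.507 -0.131  0.128] max [ 0.559 -0.116  0.138]
```

View pics/w4.png

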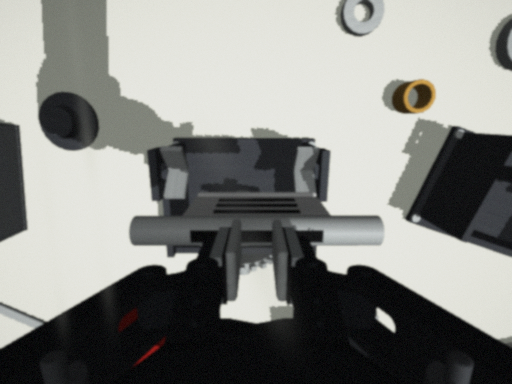

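The wrist view shows the door held straight, barrel (132,230) to (384,230), with the rebuilt case's plates at (154,175) and (324,175). The case middle is (.543,-.2085), so an offset of about 20 mm remains. I check the sprocket clearance and then align.

```bash
python3 -m crank '[-1,0.02,-0.06,-0.04,0,0,0, -1,0.1,-0.121,-0.07,0.005,0,0, -1,0.25,-0.121,-0.07,0.005,0,0, -1,0.25,-0.121,-0.07,0.005,0,0]'; python3 - <<'E'
from h import *
go([.5445,-.2095,.135],.130)
im,d,p=grab('wrist','w5')
im,d,K,E=load('top0');P=cloud(d,K,E).reshape(-1,3)
c,s=np.cos(.13),np.sin(.13)
L=(P-[.543,-.209,0])@np.array([[c,-s,0],[s,c,0],[0,0,1]])
m=(abs(L[:,1])<.05)&(L[:,2]>.03)&(L[:,2]<.2)&(abs(L[:,0])<.1)
print(np.round(np.percentile(L[m],[0,1,5,50],axis=0),3))
E
```

```text
t: 7.7
tcp_pos: [0.5422, -0.2112, 0.2413]
orientation: [-0.098, 1.575, 0.102]
wrist_force: [-0.0, 0.3, -4.9]
finger_gap: 0.0258
t 7.7 q [ 0.17  0.42  0.17  1.94 -0.09  0.8   2.09] tcp [ 0.5422 -0.2112  0.2413] gap 0.0258 F [-0.   0.3 -4.9]
axes cols
 [[-0.007 -0.127  0.992]
 [ 0.002  0.992  0.127]
 [-1.     0.003 -0.007]]
shift [0.709 0.007 0.021] turn [-0.004 -0.009 -0.004] dist [ 0.0023  0.0017 -0.1063]
[[ 0.035 -0.049  0.03 ]
 [ 0.036 -0.047  0.032]
 [ 0.045 -0.039  0.041]
 [ 0.085  0.004  0.072]]
```

View pics/w5.png

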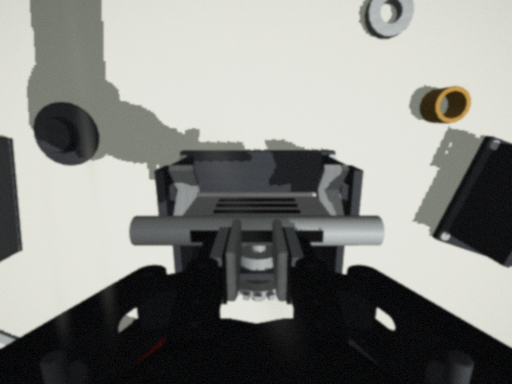

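The plates are centred about the barrel at x = 160 to 360, against 132 to 384 for the barrel. The sprockets clear the panel by at least 35 mm. I lower to just above the plate tops and check.

```bash
python3 -m crank '[-1,0.1,0.007,0.015,-0.004,-0.005,0, -1,0.22,0.007,0.02,-0.004,-0.009,0, -1,0.34,0.007,0.021,-0.004,-0.009,0, -1,0.4,0.007,0.021,-0.004,-0.009,0, -1,0.4,0.007,0.021,-0.004,-0.009,0]'; python3 - <<'E'
from h import *
go([.5445,-.2095,.135],.130)
im,d,p=grab('wrist','w6');grab('side','s6')
E
```

```text
t: 8.38
tcp_pos: [0.5471, -0.2094, 0.1827]
orientation: [-0.102, 1.564, 0.105]
wrist_force: [-0.3, 0.4, -4.7]
finger_gap: 0.0255
t 8.38 q [ 0.18  0.49  0.15  1.98 -0.12  0.67  2.11] tcp [ 0.5471 -0.2094  0.1827] gap 0.0255 F [-0.3  0.4 -4.7]
axes cols
 [[ 0.004 -0.131  0.991]
 [ 0.002  0.991  0.131]
 [-1.     0.002  0.004]]
shift [ 0.318  0.001 -0.019] turn [ 0.002  0.005 -0.002] dist [-0.0026 -0.0001 -0.0477]
```

View pics/w6.png

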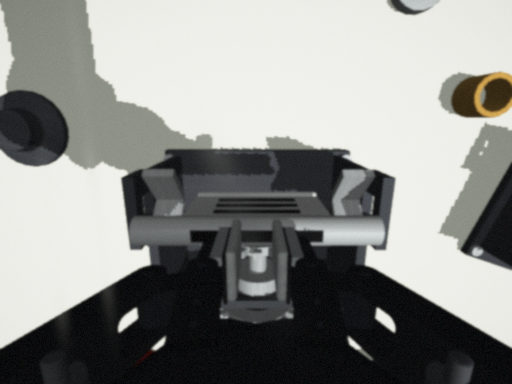

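View pics/s6.png

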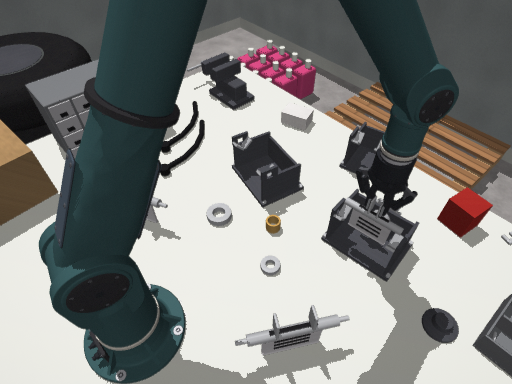

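The view matches w3, with plates at 124 to 394 around the barrel at 132 to 384. Lowering into the saddles.

```bash
python3 -m crank '[-1,0.08,0,-0.01,0,0,0, -1,0.16,0,-0.015,0,0.003,0, -1,0.23,0,-0.015,0,0.005,0, -1,0.28,0,-0.015,0,0.005,0, -1,0.31,0,-0.015,0,0.005,0, -1,0.31,0,-0.015,0,0.005,0]'; python3 - <<'E'
from h import *
go([.5445,-.2095,.135],.130)
im,d,p=grab('wrist','w7')
E
```

```text
t: 9.22
tcp_pos: [0.5454, -0.2097, 0.1367]
orientation: [-0.102, 1.567, 0.104]
wrist_force: [-0.1, 0.6, -3.6]
finger_gap: 0.0253
t 9.22 q [ 0.19  0.56  0.13  2.01 -0.13  0.58  2.12] tcp [ 0.5454 -0.2097  0.1367] gap 0.0253 F [-0.1  0.6 -3.6]
axes cols
 [[ 0.001 -0.131  0.991]
 [ 0.001  0.991  0.131]
 [-1.     0.001  0.001]]
shift [ 0.011  0.002 -0.006] turn [ 0.002  0.001 -0.002] dist [-0.0009  0.0002 -0.0017]
```

View pics/w7.png

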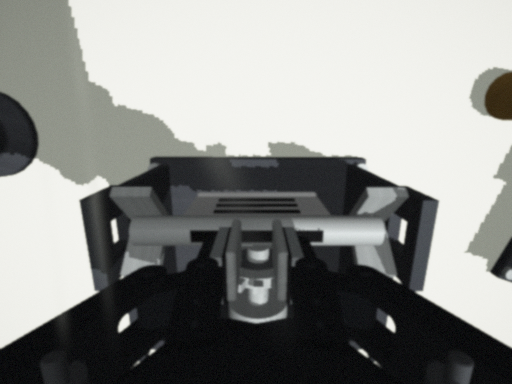

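Almost seated: the plates are at 82 to 436, and the force still shows nearly the door's full weight. I go about 2.5 mm lower until it rests.

```bash
python3 -m crank '[-1,0.01,0,-0.003,0,0,0, -1,0.018,0,-0.003,0,0,0, -1,0.018,0,-0.003,0,0,0]'; python3 -c "
from h import *
go([.5445,-.2095,.135],.130)"
```

```text
t: 9.65
tcp_pos: [0.5456, -0.2099, 0.135]
orientation: [-0.102, 1.565, 0.104]
wrist_force: [-0.3, -0.3, -0.7]
finger_gap: 0.0252
t 9.65 q [ 0.2   0.56  0.13  2.01 -0.13  0.57  2.12] tcp [ 0.5456 -0.2099  0.135 ] gap 0.0252 F [-0.3 -0.3 -0.7]
axes cols
 [[ 0.003 -0.131  0.991]
 [ 0.001  0.991  0.131]
 [-1.     0.001  0.003]]
shift [ 0.     0.004 -0.007] turn [ 0.001  0.004 -0.001] dist [-0.0011  0.0004 -0.    ]
```

It rests in the saddles now. Releasing.

```bash
python3 -m crank '[-0.2,0,0,0,0,0,0, 0.2,0,0,0,0,0,0, 0.6,0,0,0,0,0,0, 1,0,0,0,0,0,0, 1,0,0,0,0,0,0, 1,0,0,0,0,0,0]'; python3 - <<'E'
from h import *
go([.5445,-.2095,.28],.130)
im,d,p=grab('wrist','w8')
E
```

```text
t: 10.4
tcp_pos: [0.5454, -0.21, 0.1347]
orientation: [-0.103, 1.566, 0.104]
wrist_force: [-0.5, 0.6, -1.2]
finger_gap: 0.0854
t 10.4 q [ 0.2   0.56  0.13  2.01 -0.13  0.57  2.12] tcp [ 0.5454 -0.21    0.1347] gap 0.0854 F [-0.5  0.6 -1.2]
axes cols
 [[ 0.002 -0.131  0.991]
 [ 0.001  0.991  0.131]
 [-1.     0.001  0.002]]
shift [-0.969  0.004 -0.003] turn [ 0.002  0.003 -0.001] dist [-0.0009  0.0005  0.1453]
```

View pics/w8.png

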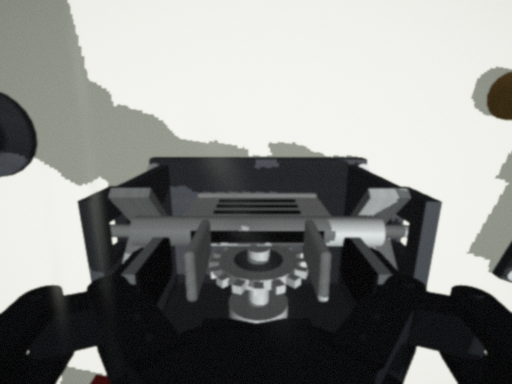

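The tabs have sprung out to x = 198 and 318, and pins show in both holes at (115,230) and (403,230). I retreat straight up.

```bash
python3 -m crank '[1,-0.05,0,0,0,0,0, 1,-0.2,0,0,0,0,0, 1,-0.5,0,0,0,0,0, 1,-0.9,0,0,0,0,0, 1,-0.9,0,0,0,0,0, 1,-0.9,0,0,0,0,0]'; python3 - <<'E'
from h import *
im,d,p=grab('wrist','w9')
go([.5445,-.2095,.28],.130)
P=cloud(d,p['K'],p['extrinsics']);z=P[...,2]
m=((d>0)&(z>.128)&(z<.18)&(P[...,0]>.48)).astype('uint8')
n,l,st,c=cv2.connectedComponentsWithStats(m)
for i in range(1,n):
    if st[i,4]<15: continue
    q=P[l==i]; print(np.round(c[i]),st[i,4],'mean',np.round(q.mean(0),4),'min',np.round(q.min(0),3),'max',np.round(q.max(0),3))
E
```

```text
t: 11.2
tcp_pos: [0.5446, -0.2098, 0.2697]
orientation: [-0.102, 1.566, 0.104]
wrist_force: [0.5, -0.5, 0.4]
finger_gap: 0.0854
t 11.25 q [ 0.16  0.38  0.18  1.91 -0.09  0.85  2.08] tcp [ 0.5441 -0.2096  0.2687] gap 0.0855 F [-0.6 -0.8 -0.1]
axes cols
 [[ 0.    -0.131  0.991]
 [ 0.002  0.991  0.131]
 [-1.     0.002  0.   ]]
shift [-0.075  0.     0.003] turn [ 0.002  0.    -0.002] dist [0.0004 0.0001 0.0113]
[171. 186.] 544 mean [ 0.5542 -0.293   0.1348] min [ 0.529 -0.301  0.128] max [ 0.581 -0.286  0.137]
[345. 187.] 555 mean [ 0.5323 -0.1242  0.1349] min [ 0.507 -0.131  0.128] max [ 0.559 -0.116  0.138]
[226. 191.] 252 mean [ 0.5457 -0.2373  0.1558] min [ 0.536 -0.241  0.129] max [ 0.559 -0.234  0.165]
[287. 191.] 254 mean [ 0.5386 -0.1826  0.1555] min [ 0.528 -0.185  0.129] max [ 0.551 -0.178  0.165]
```

View pics/w9.png

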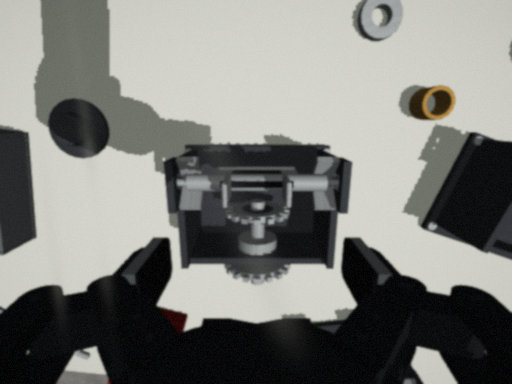

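```bash
python3 - <<'E'
from h import *
im,d,p=grab('side','s9')
s=cv2.resize(im[160:300,300:440],None,fx=4,fy=4,interpolation=3)
cv2.imwrite('pics/s9c.png',np.clip((s/255.)**.6*255,0,255).astype('uint8')[:,:,::-1])
E
```

```text
(no output)
```

View pics/s9c.png

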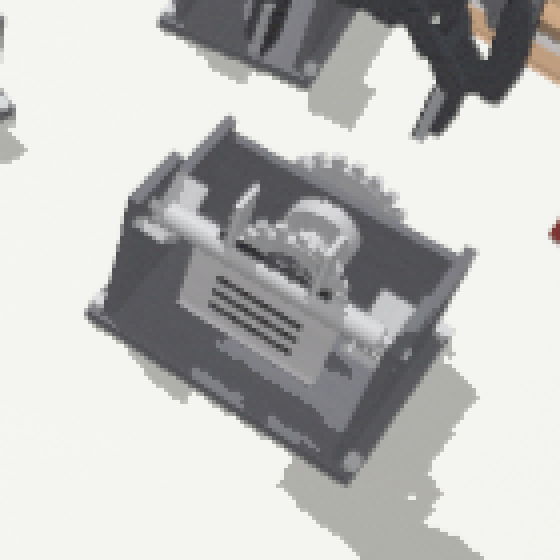

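The side crop shows the door hanging upright in the rebuilt case, barrel (170,215) to (380,325). The tabs are apart, the pins run into the side plates at both ends, and the gripper is clear.

```bash
python3 -c "
from h import *
print(sign_off(), state()['t'])"
```

```text
the job is handed in; nothing more can be done
the job is handed in; nothing more can be done
```

The guard door now hangs upright in the rebuilt case with both pins sprung out, and the job was handed in at about 11.3 s. I pinched the tabs of the door in the stripped case to their stops (26 mm measured, 28 mm nominal). I then lifted the door straight up, carried it across, lowered it until the saddles took its weight, and let go.

- **Tabs and height:** in the last wrist view the tabs are back to their sprung-out spacing. Their tops are at 0.165 m, the same height as in the stripped case.
- **Pins:** both were seen in their holes just after release. The side view shows the barrel running into both plates and the panel hanging upright.
- **Gripper:** it was clear, with no significant force on the wrist.
- **Disagreement:** the cameras differed by up to about 4–5 mm in y, within the slack of the fit. No check failed.

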